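Put a battery pack on charge

ROBOT

A 7-joint arm with a two-finger parallel gripper is mounted at the origin on a cart in front of the work surface, level with it; the furniture and walls round the work are solid. World frame = base frame: x ahead of the robot, y to its left, z up, the work surface at z = 0. Lengths are in m, angles in degrees, forces in N, time in s.
With the tool pointing down it reaches from about 0.425 to 0.875 m from the base axis. Payload 4.7 kg.
Tool frame: the origin (TCP) lies midway between the tips of the shut fingers; the grasp point (between the pads) lies robot.grip_point_offset behind it (robot.grip_point_offset is the distance from the TCP to the grasp point, in m); z points along the fingers, y is the line along which they close (so a half turn about z gives the same grasp; the last joint's range is limited). The gripper opens to 87 mm and grips with 3 to 60 N. Pads are 19 mm wide; open, the fingers measure 117 mm over their backs; the gripper's body (75 mm by 190 mm) begins 51 mm behind the grasp point.
Start: joints at [-64.91, 18.392, -4.016, 83.108, 1.295, 78.541, -3.26], TCP at [0.267, 0.593, 0.223] pointing down, gripper open.
Joint ranges: [-163.93, 163.93], [-17.29, 119.83], [-79.2, 71.16], [3.27, 140.29], [-89.18, 269.18], [5.43, 117.66], [-154.24, 154.24]. Speed limits (degrees/s): [147.25, 147.25, 180, 180, 180, 180, 180].

INTERFACE

Orientations are given as a 3x3 rotation matrix whose columns are the frame's x, y, z axes.
In Python, from bench import read_state, viewer, job, robot gives the robot as it stands.
- The arm moves only by the shell command python3 -m creep 'ROWS' [FORCE]. ROWS is a JSON object whose one key "steps" holds a list that holds one entry, the list of rows, each a list of 7 numbers: the opening, from 0 (shut) to 1 (fully open), then the shift along the tool's x, y, z in m, then the turn, a rotation vector about the tool's x, y, z in rad. A call has 1 to 20 rows; each row shifts and turns the commanded pose from where the row before left it, along the tool's axes as they then stand; what a row does not reach is not made up. A row lasts 1/12 s, in which the tool goes at most 41.7 mm and 7.16 degrees, less where a joint would pass 70% of its speed; a pose out of reach is approached as far as the arm can. A call is refused whole if a number of a shift passes 0.0417 or a number of a turn 0.125, either way. A call with a gripper value outside its range is refused whole. The fingers move at their own pace and stop on an object; FORCE is the grip in N (left out, the last holds). Time passes only in rows, so rows that do not move let the fingers close. It gives the time, the measured TCP pose, the force, the opening and the grip force at its end, in the units of the state.
- read_state(): the state, without advancing time (a new reading comes with each control period).
- viewer.snapshot(name): name is "scene" or "top"; returns the picture (400x640x3 uint8, red, green, blue); there is no depth.
- viewer.camera_model(name): a dict with "vfov" (degrees; the focal length in pixels is half the picture's height over the tangent of half this angle, whatever the lens; pixels are square), "cx", "cy" (the principal point, pixels), "D" ([k1, k2, p1, p2, k3] as OpenCV has them; the pictures are not rectified), "xyz" and "attitude" of the camera in the world. Camera axes: x right, y up, looking along -z (the intrinsics and any distortion apply to the point x, -y, -z); pixel columns grow to the right and rows downward; lengths in m; the calibration is good to about 2 mm. A picture is of the moment at which its call begins. camera_model takes no time and is no camera call.
- job.sign_off(): hands the job in; it is judged then, once.
The state is a dict: "time": time; "joint_positions": joint angles; "joint_velocities": joint speeds; "joint_torque": joint torques, N m; "tool_pos": TCP position; "eef_rot": TCP orientation; "wrist_force": force on the tool from outside, world axes, zero at the start; "wrist_torque": the same for the moment, N m; "width": finger opening in m; "finger_force": force on a finger pad.
Only numpy, scipy, OpenCV 4.12 (cv2) and the standard library are available. Lean on these libraries where they do the work, as an engineer would, in place of code of your own. Each camera call takes 0.05 s, during which the arm holds its last target. There are 200 camera calls.

TASK

Put the flat battery pack on charge: tuck the tongue at its nose under the lip at the far end of the charger's bay, then lower its tail and press it down until the orange spring catch has snapped over it. Leave the pack lying flat in the bay, let go of it, and do not disturb the mug, tape measure, banded tag stack and carton that stand behind.

Things in the scene. Friction and masses are not known exactly. Their poses are not given: they have to be found in the camera images.
- pack: Loose battery pack, 0.2 to 0.4 kg, dark grey with teal top, lying flat. Main body 100 x 52 x 32 mm (x, y, z); origin: centre of the body's underside; x points to the nose (as the white arrow on top does), z up. The flat long sides can be gripped (52 mm). In the bay, keep fingertips 14 mm or more above its underside, clear of the rails. Ribs on top at x = -44 to -36 mm: push there.
- pack_nose (a point): Middle of the tip of the pack's tongue, at (62, 0, 8.5) mm in the pack's frame. The tongue, 40 mm wide, sticks 12 mm out of the nose face (x = 50 to 62 mm), from 5 to 12 mm above the pack's underside.
- pack_ledge (a point): Middle of the top of the pack's tail ledge, at (-53.5, 0, 8) mm in the pack's frame. The ledge, 44 mm wide and 8 mm high, sticks 7 mm out of the tail face (x = -57 to -50 mm, from the underside up); the catch hooks over it.
- charger: Light grey charger, 179 x 92 mm, up to 43 mm high, fixed. Origin: centre of the bay at desk level; x along the bay to the lip (vents and lamps at that end, orange catch at the other), z up. Bay floor level, 14 mm up. Pack home: its axes along the charger's, its origin at (0, 0, 14) mm, play 2 mm lengthways, 2.5 mm each side. Rails beside it rise 11 mm above the floor, inner faces at y = +-28.5 mm.
- bay_lip (a point): Middle of the lip's lower front edge, at (52, 0, 29) mm in the charger's frame. The lip's underside is 15 mm above the bay floor, its front face 4 mm high; behind it the hood slopes up. Under it is a pocket 46 mm wide, ending at x = 64 mm. A pack lowered flat lands its tongue on the lip; it goes in nose down by 12 to 20 degrees, with its lower nose corner just above the floor.
- catch (a joint): Orange spring catch, slides. 0 = at rest, forward; positive = pushed back (m, to 0.008). Charger frame, mm: its nose at x = -52.5, underside 9 above the bay floor; a steep ramp leads up to its top at x = -58.5, 22 above the floor; walls beside it 9 high. The ledge pushed down on the ramp drives it back, then it snaps forward over the ledge. Pushing on the pack's ribs takes 5 to 12 N.
- mug: Green mug, 94 mm tall, 86 mm across, at the back. Origin at desk level under its middle, cup and handle together.
- tape_measure: Yellow and black tape measure, 67 x 83 x 37 mm, at the back right. Origin under its centre.
- parts_carton: Small shut cardboard carton, 69 x 110 x 58 mm, at the back left. Origin under its centre.
- tag_stack: Stack of pale tags held by a red band, 62 x 123 x 34 mm, lying behind the charger. Origin under its centre.

How it is judged:
By the outcome, as a careful person would: the job done as asked, in the order asked, and still so for the second after the job is handed in, with the robot touching nothing.
It also fails if it takes over 51 s, if anything falls off the work surface, if the arm or the gripper's body presses on something with over 40 N, if the wrist force passes 120 N, or if a joint passes its speed limit or range.

## Working session

There is one attempt and no reset: what is moved stays moved. The work goes in short steps, Python scripts to look and compute and a shell command to move; the robot and the scene stay as the last step left them, time stands still between calls to the robot, and variables do not carry over. Pictures are saved under pics/ and viewed, at most 10 in all, crops included, and the job is handed in when it is done.

```bash
mkdir -p pics; ls; python3 - <<'E'
from bench import read_state, viewer, job, robot
import cv2,json
for n in("scene","top"):
    im=viewer.snapshot(n); cv2.imwrite(f"pics/{n}0.png",im[:,:,::-1]); print(n,viewer.camera_model(n))
s=read_state(); print(s["time"],s["tool_pos"],s["eef_rot"],s["width"],s["wrist_force"],robot.grip_point_offset)
E
```

```text
pics
scene {'vfov': 55.895162914996966, 'cx': 317.2629335074891, 'cy': 200.23785754873595, 'D': array([-0.09117774,  0.        ,  0.        ,  0.        ,  0.        ]), 'xyz': array([ 0.16266946, -0.45707353,  0.48010821]), 'attitude': array([[ 0.85837567,  0.27183348, -0.43508362],
       [-0.51280317,  0.42988421, -0.74312346],
       [-0.01497026,  0.86099136,  0.50839922]])}
top {'vfov': 56.57471255766796, 'cx': 315.566986601122, 'cy': 202.90085698437014, 'D': array([-0.03167561,  0.        ,  0.        ,  0.        ,  0.        ]), 'xyz': array([0.45404343, 0.15720605, 0.8878997 ]), 'attitude': array([[-0.02944613,  0.99493583, -0.09610217],
       [-0.99953906, -0.03001967, -0.0045273 ],
       [-0.00738933,  0.09592456,  0.99536118]])}
0.1 [0.26711404 0.59205872 0.22158605] [[-9.11580685e-01  4.11120783e-01 -5.97616704e-04]
 [ 4.11121206e-01  9.11579364e-01 -1.55486327e-03]
 [-9.44615511e-05 -1.66307623e-03 -9.99998613e-01]] 0.08661472653177807 [-0.25312745 -0.29141107 -0.47307805] 0.0187
```

View pics/scene0.png

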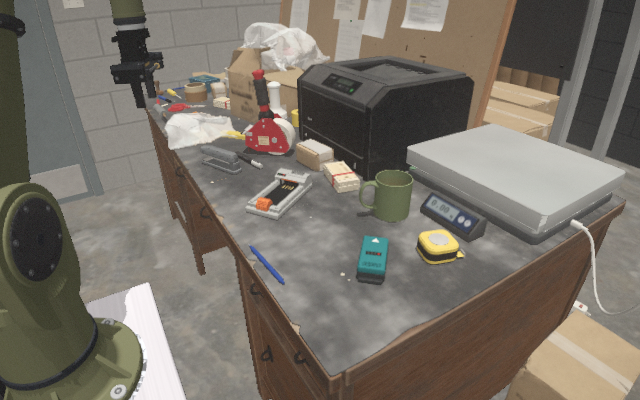

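View pics/top0.png

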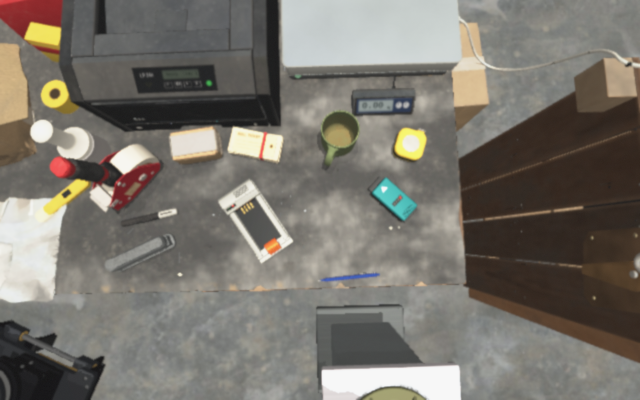

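The top view shows the pack at about (393,199), with its arrow pointing up and left. The charger is at about (256,222), with the orange catch at (272,246) and the vents end at (240,193). I'll enlarge both.

```bash
python3 - <<'E'
import cv2,numpy as np
t=cv2.imread("pics/top0.png")
a=t[170:270,210:300]; b=t[165:240,350:430]
a=cv2.resize(a,None,fx=6,fy=6,interpolation=cv2.INTER_CUBIC)[:600,:440+100]
b=cv2.resize(b,None,fx=4,fy=4,interpolation=cv2.INTER_CUBIC)
c=np.zeros((600,800,3),np.uint8)
# charger x5, pack x4
a=cv2.resize(t[170:270,210:300],(450,500),interpolation=cv2.INTER_CUBIC)
c[:500,:450]=a; b=cv2.resize(t[170:230,360:425],(325,300),interpolation=cv2.INTER_CUBIC); c[:300,460:785]=b
cv2.imwrite("pics/crop0.png",c)
E
```

```text
(no output)
```

View pics/crop0.png

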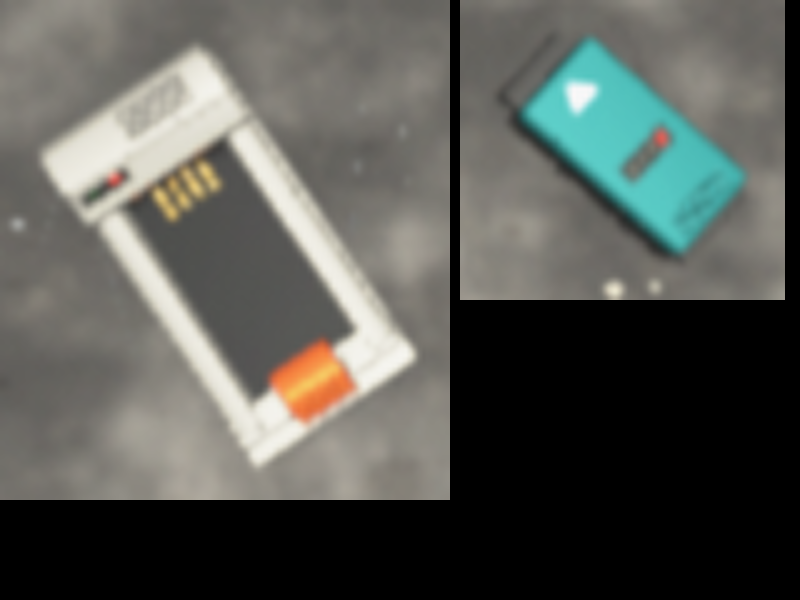

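```bash
cat > h.py <<'E'
import numpy as np,cv2
from bench import viewer,read_state
from scipy.spatial.transform import Rotation as R
C={n:viewer.camera_model(n) for n in("scene","top")}
def K(c): f=200/np.tan(np.radians(c["vfov"]/2)); return np.array([[f,0,c["cx"]],[0,f,c["cy"]],[0,0,1]])
F=np.diag([1,-1,-1.])
def ray(n,uv,z):
    c=C[n]; p=cv2.undistortPoints(np.array(uv,float).reshape(-1,1,2),K(c),np.array(c["D"])).reshape(-1,2)
    d=np.c_[p[:,0],-p[:,1],-np.ones(len(p))]@np.array(c["attitude"]).T
    z=np.broadcast_to(z,len(p)); o=np.array(c["xyz"]); return o+d*((z-o[2])/d[:,2])[:,None]
def proj(n,P):
    c=C[n]; q=(np.atleast_2d(P)-c["xyz"])@np.array(c["attitude"])@F
    return cv2.projectPoints(q,np.zeros(3),np.zeros(3),K(c),np.array(c["D"]))[0].reshape(-1,2)
def teal(n,im,z=.032,rect=True):
    h=cv2.cvtColor(im,cv2.COLOR_RGB2HSV); m=((h[...,0]>80)&(h[...,0]<98)&(h[...,1]>110)&(h[...,2]>100)).astype(np.uint8)
    k,l,s,_=cv2.connectedComponentsWithStats(m); i=1+np.argmax(s[1:,4]); m=(l==i).astype(np.uint8)
    cs,_=cv2.findContours(m,cv2.RETR_EXTERNAL,cv2.CHAIN_APPROX_NONE)
    return ray(n,max(cs,key=len).reshape(-1,2),z)
E
python3 - <<'E'
from h import *
np.set_printoptions(precision=4,suppress=True)
for n in C:
    im=cv2.imread(f"pics/{n}0.png")[:,:,::-1].copy()
    P=teal(n,im); r=cv2.minAreaRect((P[:,:2]*1000).astype(np.float32)); print(n,r)
cr=lambda L,ox,oy,sx: [((x-ox+.5)/5-.5+sx,(y+.5)/5-.5+170) for x,y in L]
p=ray("top",cr([(590,38),(520,117),(745,180),(682,255)],460,0,360),.032); print("pack",p,np.linalg.norm(p[0]-p[1]),np.linalg.norm(p[0]-p[2]))
N=["railR1","railR2","railL1","railL2","lipL","lipR","catchtopL","catchtopR","hoodBL","hoodBR","tailL","tailR"]
L=[(232,140),(355,325),(125,210),(255,400),(90,222),(250,115),(290,395),(345,362),(40,155),(200,42),(255,465),(415,355)]
Z=[.025]*4+[.033]*2+[.036]*2+[.043]*2+[.0]*2
q=ray("top",cr(L,0,0,210),Z)
for a,b in zip(N,q):print(a,b)
print(np.linalg.norm(q[8]-q[9]),np.linalg.norm(q[10]-q[11]))
d=lambda a,b:np.degrees(np.arctan2(*(q[b]-q[a])[[1,0]]))
print(d(1,0),d(3,2),d(5,4)-90,d(7,6)-90,d(9,8)-90,d(11,10)-90)
E
```

```text
scene ((534.3778076171875, -27.681583404541016), (107.25896453857422, 48.91115188598633), 46.236228942871094)
top ((541.4266357421875, -21.06958770751953), (98.61894226074219, 50.074222564697266), 46.314334869384766)
pack [[ 0.5919 -0.0037  0.032 ]
 [ 0.5558  0.0305  0.032 ]
 [ 0.5234 -0.0723  0.032 ]
 [ 0.4896 -0.0413  0.032 ]] 0.049730776291510626 0.09694157594295534
railR1 [0.554  0.3001 0.025 ]
railR2 [0.4661 0.2443 0.025 ]
railL1 [0.5227 0.3507 0.025 ]
railL2 [0.4329 0.2912 0.025 ]
lipL [0.5169 0.3652 0.033 ]
lipR [0.5645 0.2903 0.033 ]
catchtopL [0.4349 0.2735 0.036 ]
catchtopR [0.4492 0.2481 0.036 ]
hoodBL [0.5477 0.3856 0.043 ]
hoodBR [0.5978 0.3113 0.043 ]
tailL [0.4016 0.2956 0.    ]
tailR [0.4513 0.2185 0.    ]
0.08964236728851606 0.09175516500320624
32.41821516041353 33.50292134890762 32.40836945577077 29.288375526099188 34.00131237645054 32.81022203425249
```

```bash
cat > ov.py <<'E'
from h import *
def T(x,y,yaw,P): return np.c_[np.array(P,float)/1000]@R.from_euler("z",yaw,degrees=True).as_matrix().T+[x,y,0]
CH=[[(52,-46,33),(52,46,33)],[(52,-28.5,25),(-50,-28.5,25)],[(52,28.5,25),(-50,28.5,25)],[(-52.5,-8,23),(-52.5,8,23)],[(-58.5,-8,36),(-58.5,8,36)],[(-50,-46,0),(50,-46,0)],[(-50,46,0),(50,46,0)]]
PK=[[(50,-26,32),(50,26,32),(-50,26,32),(-50,-26,32),(50,-26,32)],[(50,-20,12),(62,-20,12),(62,20,12),(50,20,12)],[(-50,-26,0),(50,-26,0)],[(-50,26,0),(-50,-26,0)]]
def crop(n,im,box,s,items):
    u0,v0,w,h=box; c=cv2.resize(im[v0:v0+h,u0:u0+w],(w*s,h*s),interpolation=cv2.INTER_CUBIC)
    for pose,M,col in items:
        for l in M:
            p=((proj(n,T(*pose,l))-[u0,v0]+.5)*s-.5)
            cv2.polylines(c,[np.round(p).astype(int)],False,col,1,cv2.LINE_AA)
    return c
def stack(*a):
    H=max(x.shape[0] for x in a); return np.hstack([np.pad(x,((0,H-x.shape[0]),(0,5),(0,0))) for x in a])
E
python3 - <<'E'
from ov import *
t=cv2.imread("pics/top0.png");s=cv2.imread("pics/scene0.png")
ch=(.4965,.299,32.9);pk=(.5414,-.0211,46.3)
it=[(ch,CH,(255,0,255)),(pk,PK,(0,0,255))]
a=crop("top",t,(213,172,85,96),4,it);b=crop("scene",s,(240,162,80,60),5,it)
c=crop("top",t,(362,172,60,55),4,it);d=crop("scene",s,(350,228,45,60),4,it)
cv2.imwrite("pics/ov0.png",np.vstack([stack(a,b)[:, :750],np.pad(stack(c[:200],d[:200]),((0,0),(0,750-stack(c[:200],d[:200]).shape[1]),(0,0)))])[:600])
E
```

```text
(no output)
```

View pics/ov0.png

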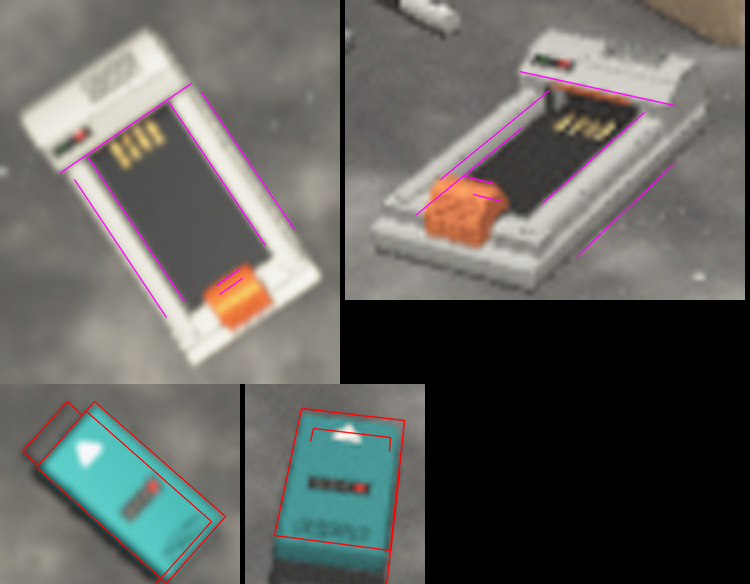

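The overlay matches both objects to within about 1 px in the top view: pack at (0.541, -0.021) with yaw 46.3°, charger at (0.4965, 0.299) with yaw 32.9°. I'll move above the pack, with tool x along pack x.

```bash
python3 -m creep '{"steps":[[[1,-0.0251,-0.0223,0,0,0,0],[1,-0.0251,-0.0223,0,0,0,0],[1,-0.0251,-0.0223,0,0,0,0],[1,-0.0251,-0.0223,0,0,0,0],[1,-0.0251,-0.0223,0,0,0,0],[1,-0.0251,-0.0223,0,0,0,0],[1,-0.0251,-0.0223,0,0,0,0],[1,-0.0251,-0.0223,0,0,0,0],[1,-0.0251,-0.0223,0,0,0,0],[1,-0.0251,-0.0223,0,0,0,0],[1,-0.0251,-0.0223,0,0,0,0],[1,-0.0251,-0.0223,0,0,0,0],[1,-0.0251,-0.0223,0,0,0,0],[1,-0.0251,-0.0223,0,0,0,0],[1,-0.0251,-0.0223,0,0,0,0],[1,-0.0251,-0.0223,0,0,0,0],[1,-0.0251,-0.0223,0,0,0,0],[1,-0.0251,-0.0223,0,0,0,0],[1,-0.0251,-0.0223,0,0,0,0],[1,-0.0251,-0.0223,0,0,0,0]]]}'
python3 -m creep '{"steps":[[[1,0,0,0,0,0,0.1193],[1,0,0,0,0,0,0.1193],[1,0,0,0,0,0,0.1193],[1,0,0,0,0,0,0.1193],[1,0,0,0,0,0,0.1193],[1,0,0,0,0,0,0.1193],[1,0,0,0,0,0,0.1193],[1,0,0,0,0,0,0.1193],[1,0,0,0,0,0,0.1193],[1,0,0,0,0,0,0.1193],[1,0,0,0,0,0,0.1193],[1,0,0,0,0,0,0.1193],[1,0,0,0,0,0,0.1193],[1,0,0,0,0,0,0.1193],[1,0,0,0,0,0,0.1193],[1,0,0,0,0,0,0.1193],[1,0,0,0,0,0,0],[1,0,0,0,0,0,0]]]}'
cat > rel.py <<'E'
# desired: tool x=pack x, y=-pack y, z=-pack z ; print shift (tool axes) and turn to reach tcp pose
from h import *
np.set_printoptions(precision=4,suppress=True)
def goal(x,y,yaw,p,pitch=0):
    "tcp target: p (mm) in frame at x,y,yaw; nose-down pitch deg"
    r=R.from_euler("z",yaw,degrees=True)
    return r.apply(np.array(p)/1000)+[x,y,0],(r*R.from_euler("y",pitch,degrees=True)*R.from_euler("x",180,degrees=True)).as_matrix()
def rel(g):
    s=read_state(); E=np.array(s["eef_rot"]); 
    print("t",s["time"],"pos",s["tool_pos"],"w",s["width"],"ff",s["finger_force"],"F",s["wrist_force"])
    print("shift",E.T@(g[0]-s["tool_pos"]),"turn",R.from_matrix(E.T@g[1]).as_rotvec())
E
python3 -c "
from rel import *
rel(goal(.5414,-.0211,46.3,(0,0,16)))"
```

```text
time: 1.77
tool_pos: [0.5417, -0.022, 0.2223]
eef_rot: [[-0.912, 0.411, -0.0], [0.411, 0.912, 0.0], [0.0, 0.0, -1.0]]
wrist_force: [1.1, -0.4, 1.0]
width: 0.0872
finger_force: 0.0
time: 3.27
tool_pos: [0.5413, -0.0204, 0.2222]
eef_rot: [[0.688, 0.726, -0.001], [0.726, -0.688, -0.0], [-0.0, -0.0, -1.0]]
wrist_force: [0.3, -0.2, -0.3]
width: 0.0874
finger_force: 0.0
t 3.2667 pos [ 0.5413 -0.0204  0.2222] w 0.08740833352642942 ff 0.0 F [ 0.3393 -0.2027 -0.251 ]
shift [-0.0003  0.0006  0.2062] turn [-0.0004  0.0005  0.0043]
```

```bash
python3 -m creep '{"steps":[[[1,0,0,0.03,0,0,0.004],[1,0,0,0.03,0,0,0],[1,0,0,0.03,0,0,0],[1,0,0,0.03,0,0,0],[1,0,0,0.03,0,0,0],[1,0,0,0.02,0,0,0],[1,0,0,0.02,0,0,0],[1,0,0,0.01,0,0,0],[1,0,0,0.006,0,0,0],[1,0,0,0,0,0,0],[1,0,0,0,0,0,0]]]}' 25
python3 -m creep '{"steps":[[[0,0,0,0,0,0,0],[0,0,0,0,0,0,0],[0,0,0,0,0,0,0],[0,0,0,0,0,0,0],[0,0,0,0,0,0,0],[0,0,0,0,0,0,0],[0,0,0,0,0,0,0],[0,0,0,0,0,0,0]]]}' 25
python3 -c "
from rel import *
rel(goal(.5414,-.0211,46.3,(0,0,16)))"
```

```text
time: 4.18
tool_pos: [0.5422, -0.0205, 0.0173]
eef_rot: [[0.693, 0.721, 0.001], [0.721, -0.693, 0.0], [0.001, 0.001, -1.0]]
wrist_force: [0.4, -0.6, 0.2]
width: 0.0869
finger_force: 0.0
time: 4.85
tool_pos: [0.5415, -0.0203, 0.0167]
eef_rot: [[0.693, 0.721, 0.0], [0.721, -0.693, 0.0], [0.0, -0.0, -1.0]]
wrist_force: [0.1, 0.3, 1.7]
width: 0.0518
finger_force: 25.0
t 4.85 pos [ 0.5415 -0.0203  0.0167] w 0.05177913683777751 ff 24.999618530273438 F [0.1398 0.28   1.7307]
shift [-0.0006  0.0004  0.0007] turn [-0.0002 -0.0002 -0.003 ]
```

```bash
cat >> rel.py <<'E'
CHP=[.4965,.299,32.9]; G=[0,0,16.7]
def ins(cx,cz,th,ch=None):
    "lower nose corner at charger x=cx, cz above floor, nose down th"
    ch=ch or CHP; r=R.from_euler("y",th,degrees=True)
    o=np.array([cx,0,14+cz])-r.apply([50,0,0])
    return goal(*ch,o+r.apply(G),th)
E
python3 -m creep '{"steps":[[[0,0,0,-0.01,0,0,0],[0,0,0,-0.02,0,0,0],[0,0,0,-0.03,0,0,0],[0,0,0,-0.03,0,0,0],[0,0,0,-0.02,0,0,0],[0,0,0,-0.01,0,0,0],[0,0,0,0,0,0,0]]]}'
python3 -c "
from rel import *
rel(ins(30,40,0)); rel(ins(30,20,16))"
```

```text
time: 5.43
tool_pos: [0.5431, -0.0205, 0.1391]
eef_rot: [[0.693, 0.721, 0.005], [0.721, -0.693, 0.001], [0.004, 0.003, -1.0]]
wrist_force: [-0.7, 0.5, -1.6]
width: 0.0519
finger_force: 25.0
t 5.4333 pos [ 0.5431 -0.0205  0.1391] w 0.05185677515450271 ff 24.998756647109985 F [-0.7402  0.4784 -1.6025]
shift [ 0.1783 -0.2598  0.0684] turn [ 0.0021 -0.0041  0.2307]
t 5.4333 pos [ 0.5431 -0.0205  0.1391] w 0.05185677515450271 ff 24.998756647109985 F [-0.7402  0.4784 -1.6025]
shift [ 0.1846 -0.2583  0.0753] turn [ 0.0343 -0.2821  0.2289]
```

```bash
python3 -m creep '{"steps":[[[0,0.008,-0.012,0,0,0,0],[0,0.016,-0.023,0.004,0,0,0.02],[0,0.016,-0.024,0.004,0,0,0],[0,0.016,-0.024,0.004,0,0,0],[0,0.016,-0.024,0.004,0,0,0],[0,0.016,-0.024,0.004,0,0,0],[0,0.016,-0.024,0.004,0,0,0],[0,0.016,-0.024,0.004,0,0,0],[0,0.016,-0.024,0.004,0,0,0],[0,0.016,-0.023,0.004,0,0,0],[0,0.012,-0.017,0,0,0,0],[0,0.008,-0.011,0,0,0,0.05],[0,0,0,0,0,0,0.08],[0,0,0,0,0,0,0.08],[0,0,0,0,-0.07,0,0],[0,0,0,0,-0.07,0,0],[0,0,0,0,-0.07,0,0],[0,0,0,0,-0.07,0,0],[0,0,0,0,0,0,0],[0,0,0,0,0,0,0]]]}'
python3 - <<'E'
from rel import *
from ov import *
rel(ins(30,20,16))
s=read_state(); E=np.array(s["eef_rot"]); p=np.array(s["tool_pos"])
im={n:viewer.snapshot(n)[:,:,::-1] for n in C}
for n in im: cv2.imwrite(f"pics/{n}1.png",im[n])
# pack drawn from tool pose
def draw(n,box,k):
    c=crop(n,im[n],box,k,[(CHP,CH,(255,0,255))])
    for l in PK:
        q=p+(np.array(l,float)-G)/1000*[1,-1,-1]@E.T
        cv2.polylines(c,[np.round((proj(n,q)-box[:2]+.5)*k-.5).astype(int)],False,(0,0,255),1,cv2.LINE_AA)
    return c
cv2.imwrite("pics/ov1.png",stack(draw("top",(213,172,85,96),5),draw("scene",(240,152,70,75),5)))
E
```

```text
time: 7.1
tool_pos: [0.4809, 0.2811, 0.0985]
eef_rot: [[0.837, 0.526, 0.147], [0.546, -0.804, -0.233], [-0.004, 0.275, -0.961]]
wrist_force: [0.2, -0.2, -3.0]
width: 0.0518
finger_force: 25.0
t 7.1 pos [0.4809 0.2811 0.0985] w 0.05183384908581928 ff 24.998686909675598 F [ 0.2474 -0.2209 -2.9535]
shift [ 0.0095 -0.0158  0.0315] turn [ 0.2779 -0.2742 -0.0345]
```

View pics/ov1.png

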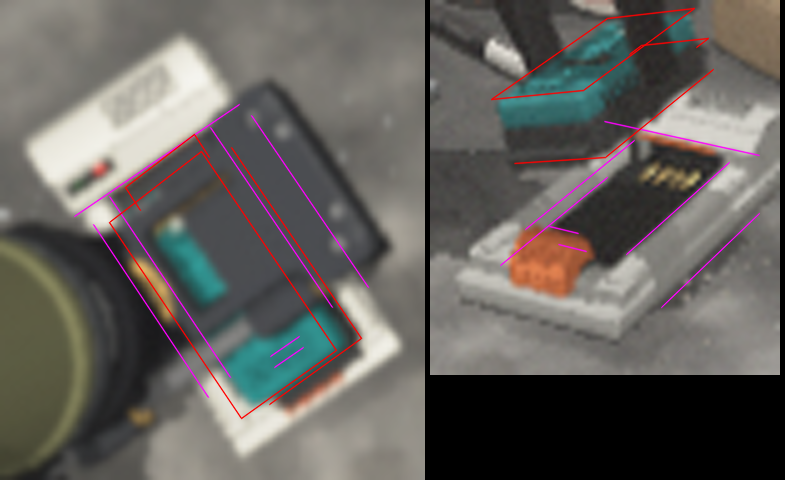

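The four tilt turns went into the tool's x slot instead of y, so the pack is rolled 16°. It is still clear of the charger. I'll undo that and pitch it properly.

```bash
python3 -m creep '{"steps":[[[0,0,0,0,0.07,0,0],[0,0,0,0,0.07,0,0],[0,0,0,0,0.07,0,0],[0,0,0,0,0.07,0,0],[0,0,0,0,0,-0.07,0],[0,0,0,0,0,-0.07,0],[0,0,0,0,0,-0.07,0],[0,0,0,0,0,-0.07,0],[0,0,0,0,0,0,0],[0,0,0,0,0,0,0]]]}'
python3 -c "
from rel import *
rel(ins(30,15,16))"
```

```text
time: 8.03
tool_pos: [0.4841, 0.2792, 0.0996]
eef_rot: [[0.808, 0.542, -0.232], [0.521, -0.841, -0.15], [-0.276, 0.001, -0.961]]
wrist_force: [0.4, 0.2, -2.7]
width: 0.0516
finger_force: 25.0
t 8.0333 pos [0.4841 0.2792 0.0996] w 0.051584610809812435 ff 24.99873787164688 F [ 0.3623  0.2068 -2.6928]
shift [ 0.0187 -0.0099  0.0371] turn [ 0.0001  0.0003 -0.0018]
```

```bash
python3 -m creep '{"steps":[[[0,0.0047,-0.0025,0.009,0,0,0],[0,0.0047,-0.0025,0.009,0,0,0],[0,0.0047,-0.0025,0.009,0,0,0],[0,0.0047,-0.0025,0.009,0,0,-0.002],[0,0,0,0,0,0,0],[0,0,0,0,0,0,0]]]}'
cat > look.py <<'E'
import sys
from rel import *
from ov import *
def look(k):
    s=read_state(); E=np.array(s["eef_rot"]); p=np.array(s["tool_pos"])
    im={n:viewer.snapshot(n)[:,:,::-1] for n in C}
    for n in im: cv2.imwrite(f"pics/{n}_{k}.png",im[n])
    def draw(n,box,k):
        c=crop(n,im[n],box,k,[(CHP,CH,(255,0,255))])
        for l in PK:
            q=p+(np.array(l,float)-G)/1000*[1,-1,-1]@E.T
            cv2.polylines(c,[np.round((proj(n,q)-box[:2]+.5)*k-.5).astype(int)],False,(0,0,255),1,cv2.LINE_AA)
        return c
    cv2.imwrite(f"pics/ov_{k}.png",stack(draw("top",(213,172,85,96),4),draw("scene",(240,152,75,75),6)))
E
python3 -c "
from look import *
rel(ins(30,15,16)); look('a')"
```

```text
time: 8.53
tool_pos: [0.4832, 0.2935, 0.0599]
eef_rot: [[0.805, 0.546, -0.233], [0.525, -0.838, -0.151], [-0.278, -0.001, -0.961]]
wrist_force: [-0.6, 0.3, -2.0]
width: 0.0516
finger_force: 25.0
t 8.5333 pos [0.4832 0.2935 0.0599] w 0.05158414998731964 ff 24.998695850372314 F [-0.6107  0.3208 -1.9503]
shift [0.001  0.0026 0.0008] turn [0.0004 0.0025 0.0037]
```

View pics/ov_a.png

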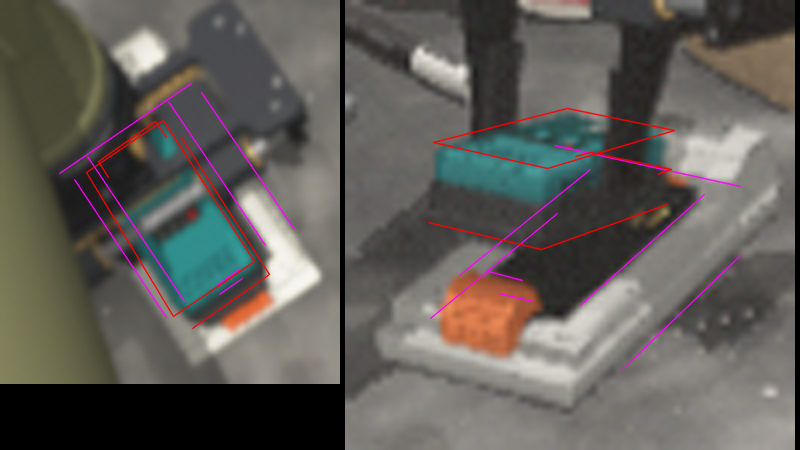

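```bash
python3 - <<'E'
from ov import *
from rel import CHP
import numpy as np
def rect(n,z,xs,ys):
    im=cv2.GaussianBlur(cv2.imread(f"pics/{n}0.png",0),(1,1),0)
    g=np.array([(x,y,z) for x in xs for y in ys],float)
    uv=proj(n,T(*CHP,g)).astype(np.float32).reshape(len(xs),len(ys),2)
    return cv2.remap(im,uv[...,0],uv[...,1],cv2.INTER_CUBIC).astype(float)
def peaks(p,c,thr):
    d=np.gradient(p,c); return [(round(c[i],1),round(d[i],1)) for i in range(1,len(c)-1) if abs(d[i])>thr and abs(d[i])>=abs(d[i-1]) and abs(d[i])>abs(d[i+1])]
ys=np.arange(-65,65.1,.5)
for n in("top","scene"):
  for z in(0,14,25):
    for a,b in((-40,0),(0,38)):
      print(n,z,(a,b),peaks(rect(n,z,np.arange(a,b,1.),ys).mean(0),ys,3))
xs=np.arange(-110,100.1,.5)
for n in("top","scene"):
  for z in(14,29,33): print(n,"x",z,peaks(rect(n,z,xs,np.arange(-18,18,1.)).mean(1),xs,3), "catch",peaks(rect(n,z,xs,np.arange(-5,5,1.)).mean(1),xs,4))
E
```

```text
top 0 (-40, 0) [(np.float64(-44.0), np.float64(17.0)), (np.float64(-38.5), np.float64(11.2)), (np.float64(-27.0), np.float64(-31.8)), (np.float64(35.0), np.float64(24.7)), (np.float64(47.5), np.float64(-18.4))]
top 0 (0, 38) [(np.float64(-44.5), np.float64(22.5)), (np.float64(-38.0), np.float64(9.7)), (np.float64(-27.0), np.float64(-31.1)), (np.float64(35.0), np.float64(24.0)), (np.float64(48.0), np.float64(-20.8))]
top 14 (-40, 0) [(np.float64(-45.0), np.float64(17.3)), (np.float64(-39.5), np.float64(11.0)), (np.float64(-28.0), np.float64(-32.0)), (np.float64(33.0), np.float64(25.0)), (np.float64(45.0), np.float64(-18.9))]
top 14 (0, 38) [(np.float64(-45.0), np.float64(22.8)), (np.float64(-39.0), np.float64(10.2)), (np.float64(-27.5), np.float64(-31.5)), (np.float64(33.0), np.float64(24.3)), (np.float64(45.5), np.float64(-21.0))]
top 25 (-40, 0) [(np.float64(-45.5), np.float64(17.7)), (np.float64(-40.0), np.float64(10.9)), (np.float64(-29.0), np.float64(-31.9)), (np.float64(31.0), np.float64(25.5)), (np.float64(43.0), np.float64(-19.1))]
top 25 (0, 38) [(np.float64(-45.5), np.float6
[... 8314 characters left out ...]
64(-5.4)), (np.float64(49.0), np.float64(13.9)), (np.float64(68.5), np.float64(-3.0)), (np.float64(69.5), np.float64(-3.0)), (np.float64(85.0), np.float64(-7.6))] catch [(np.float64(-104.0), np.float64(-13.3)), (np.float64(-93.0), np.float64(5.7)), (np.float64(-71.0), np.float64(4.8)), (np.float64(-56.0), np.float64(-13.7)), (np.float64(5.5), np.float64(7.0)), (np.float64(6.5), np.float64(6.6)), (np.float64(8.0), np.float64(4.6)), (np.float64(16.5), np.float64(-5.5)), (np.float64(22.0), np.float64(-5.7)), (np.float64(42.0), np.float64(10.0)), (np.float64(48.0), np.float64(14.6)), (np.float64(85.0), np.float64(-5.7)), (np.float64(88.0), np.float64(-5.0)), (np.float64(90.0), np.float64(-5.1))]
```

```bash
cat > prof.py <<'E'
from rel import *
def prof(k,z,xr,yr,axis,thr=5,n="top"):
    "edge positions in the tool-predicted pack frame"
    s=read_state(); E=np.array(s["eef_rot"]); p=np.array(s["tool_pos"])
    im=cv2.imread(f"pics/{n}_{k}.png")[:,:,1]
    xs=np.arange(*xr,.5); ys=np.arange(*yr,.5)
    g=np.array([(x,y,z) for x in xs for y in ys],float)
    uv=proj(n,p+(g-G)/1000*[1,-1,-1]@E.T).astype(np.float32).reshape(len(xs),len(ys),2)
    m=cv2.remap(im,uv[...,0],uv[...,1],cv2.INTER_CUBIC).astype(float).mean(axis); c=(ys if axis==0 else xs); d=np.gradient(m,c)
    return [(float(c[i]),round(float(d[i]),1)) for i in range(1,len(c)-1) if abs(d[i])>thr and abs(d[i])>=abs(d[i-1]) and abs(d[i])>abs(d[i+1])]
E
python3 -c "
from prof import *
for xr in((-48,-38),(-38,-28),(-28,-20)):print(xr,prof('a',32,xr,(-40,40),0))
for yr in((-22,-8),(-8,8),(8,22)):print(yr,prof('a',32,(-70,-25),yr,1))
"
```

```text
(-48, -38) [(-35.5, -34.0), (-26.0, 19.5), (-18.0, -6.4), (18.0, -8.5), (24.0, 11.7), (32.5, -10.4)]
(-38, -28) [(-36.0, -30.9), (-26.5, 20.5), (16.5, -9.9), (24.0, 11.8), (32.5, -10.8)]
(-28, -20) [(-35.5, -31.3), (-26.5, 18.6), (14.0, -11.2), (24.0, 11.2), (33.0, -11.2)]
(-22, -8) [(-69.0, -11.1), (-53.5, 12.5)]
(-8, 8) [(-68.5, -11.5), (-54.0, 10.9), (-52.0, 10.5)]
(8, 22) [(-67.5, -14.6), (-61.0, -6.3), (-60.0, -6.2), (-53.5, 9.1)]
```

```bash
sed -i 's/CHP=\[.*\]; G/CHP=[.4953,.3008,33.1]; G/' rel.py; python3 -c "
from rel import *
rel(ins(32,4,16));rel(ins(45,3,16))"
```

```text
t 8.6333 pos [0.4843 0.2934 0.061 ] w 0.05190379519193403 ff 24.99881476163864 F [ 0.8197  0.2408 -2.4075]
shift [ 0.0053 -0.0002  0.0122] turn [-0.0006  0.0003 -0.0005]
t 8.6333 pos [0.4843 0.2934 0.061 ] w 0.05190379519193403 ff 24.99881476163864 F [ 0.8197  0.2408 -2.4075]
shift [ 0.0181 -0.0002  0.0096] turn [-0.0006  0.0003 -0.0005]
```

```bash
python3 -m creep '{"steps":[[[0,0.0013,0,0.003,0,0,0],[0,0.0013,0,0.003,0,0,0],[0,0.0013,0,0.003,0,0,0],[0,0.0013,0,0.003,0,0,0],[0,0,0,0,0,0,0],[0,0,0,0,0,0,0]]]}'
python3 -m creep '{"steps":[[[0,0.003,0,-0.0006,0,0,0],[0,0.003,0,-0.0006,0,0,0],[0,0.003,0,-0.0006,0,0,0],[0,0.003,0,-0.0006,0,0,0],[0,0,0,0,0,0,0],[0,0,0,0,0,0,0]]]}'
python3 -c "
from look import *
rel(ins(45,3,16)); look('b')"
```

```text
time: 9.13
tool_pos: [0.4854, 0.2942, 0.0475]
eef_rot: [[0.805, 0.545, -0.232], [0.524, -0.838, -0.151], [-0.277, -0.0, -0.961]]
wrist_force: [0.4, 0.4, -2.4]
width: 0.0518
finger_force: 25.0
time: 9.63
tool_pos: [0.496, 0.3011, 0.0468]
eef_rot: [[0.805, 0.545, -0.232], [0.524, -0.838, -0.15], [-0.276, -0.0, -0.961]]
wrist_force: [0.1, -0.4, -2.7]
width: 0.0516
finger_force: 25.0
t 9.6333 pos [0.496  0.3011 0.0468] w 0.05160519197045587 ff 24.998801350593567 F [ 0.0696 -0.3541 -2.6806]
shift [ 0.0007 -0.0002 -0.0003] turn [-0.0006  0.0007 -0.0006]
```

View pics/ov_b.png

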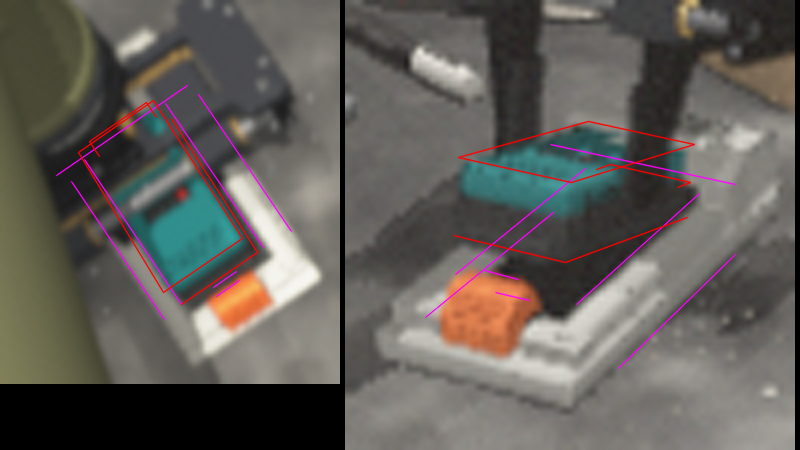

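```bash
python3 -c "
from rel import *
a=ins(45,3,16)
for q in((46.5,1.5,16),(47.5,1.2,13.5),(48.5,1,11),(49.5,.8,8.5)):
    b=ins(*q); print(q,a[1].T@(b[0]-a[0]),R.from_matrix(a[1].T@b[1]).as_rotvec()); a=b"
```

```text
(46.5, 1.5, 16) [ 0.0019 -0.      0.001 ] [0. 0. 0.]
(47.5, 1.2, 13.5) [0.0004 0.     0.0022] [0.     0.0436 0.    ]
(48.5, 1, 11) [0.0003 0.     0.0022] [-0.      0.0436 -0.    ]
(49.5, 0.8, 8.5) [0.0003 0.     0.0022] [-0.      0.0436 -0.    ]
```

```bash
python3 -m creep '{"steps":[[[0,0.0012,0,0.0005,0,0,0],[0,0.0012,0,0.0005,0,0,0],[0,0,0,0,0,0,0],[0,0,0,0,0,0,0]]]}'
python3 -m creep '{"steps":[[[0,0.0002,0,0.0011,0,0.022,0],[0,0.0002,0,0.0011,0,0.022,0],[0,0,0,0,0,0,0],[0,0,0,0,0,0,0]]]}'
python3 -m creep '{"steps":[[[0,0.0002,0,0.0011,0,0.022,0],[0,0.0002,0,0.0011,0,0.022,0],[0,0,0,0,0,0,0],[0,0,0,0,0,0,0]]]}'
python3 -c "
from look import *
rel(ins(48.5,1,11)); print(read_state()['wrist_torque'])"
```

```text
time: 10.07
tool_pos: [0.4975, 0.3021, 0.0451]
eef_rot: [[0.805, 0.546, -0.232], [0.524, -0.838, -0.15], [-0.276, -0.001, -0.961]]
wrist_force: [0.4, -0.1, -3.1]
width: 0.0519
finger_force: 25.0
time: 10.4
tool_pos: [0.4971, 0.3019, 0.0432]
eef_rot: [[0.815, 0.545, -0.197], [0.53, -0.838, -0.127], [-0.234, -0.001, -0.972]]
wrist_force: [0.3, -0.5, -2.6]
width: 0.0517
finger_force: 25.0
time: 10.73
tool_pos: [0.4972, 0.302, 0.0409]
eef_rot: [[0.823, 0.545, -0.161], [0.535, -0.838, -0.104], [-0.191, -0.001, -0.982]]
wrist_force: [0.2, -0.0, -2.0]
width: 0.0518
finger_force: 25.0
t 10.7333 pos [0.4972 0.302  0.0409] w 0.051754963562323064 ff 24.998866617679596 F [ 0.173  -0.0386 -2.0073]
shift [ 0.0004 -0.0001 -0.0001] turn [-0.0008  0.0006 -0.0006]
[ 0.1432 -0.158   0.0048]
```

```bash
for i in 1; do python3 -m creep '{"steps":[[[0,0.001,0,0,0,0,0],[0,0,0,0,0,0,0],[0,0,0,0,0,0,0]]]}'; python3 -m creep '{"steps":[[[0,0.001,0,0,0,0,0],[0,0,0,0,0,0,0],[0,0,0,0,0,0,0]]]}'; python3 -m creep '{"steps":[[[0,0,0,0.001,0,0.022,0],[0,0,0,0.001,0,0.022,0],[0,0,0,0,0,0,0],[0,0,0,0,0,0,0]]]}'; done | grep -E "pos|force|time"
python3 -c "
from look import *
rel(ins(49.5,.8,8.5)); print(read_state()['wrist_torque'])"
```

```text
time: 10.98
tool_pos: [0.4983, 0.3026, 0.0405]
wrist_force: [-1.0, -0.7, -2.1]
finger_force: 25.0
time: 11.23
tool_pos: [0.4983, 0.3027, 0.0402]
wrist_force: [-3.0, -1.3, -0.5]
finger_force: 25.0
time: 11.57
tool_pos: [0.4982, 0.3027, 0.0386]
wrist_force: [-2.5, -1.3, 1.5]
finger_force: 25.0
t 11.5667 pos [0.4982 0.3027 0.0386] w 0.052130608384020616 ff 24.998559951782227 F [-2.4719 -1.3368  1.472 ]
shift [-0.0009 -0.      0.0001] turn [-0.001   0.0005 -0.0007]
[-0.3755  0.716  -0.1378]
```

```bash
python3 -m creep '{"steps":[[[1,0,0,0,0,0,0],[1,0,0,0,0,0,0],[1,0,0,0,0,0,0],[1,0,0,0,0,0,0],[1,0,0,0,0,0,0],[1,0,0,0,0,0,0],[1,0,0,-0.01,0,0,0],[1,0,0,-0.02,0,0,0],[1,0,0,-0.02,0,0,0],[0,0,0,-0.01,0,0,0],[0,0,0,0,0,0.075,0],[0,0,0,0,0,0.075,0],[0,0,0,0,0,0,0],[0,0,0,0,0,0,0],[0,0,0,0,0,0,0],[0,0,0,0,0,0,0],[0,0,0,0,0,0,0]]]}'
python3 - <<'E'
from look import *
rel(goal(*CHP,(-40,0,80),0))
look('c')
# predicted pack (flat home) instead of tool-based
E
```

```text
time: 12.98
tool_pos: [0.5067, 0.3081, 0.0976]
eef_rot: [[0.838, 0.546, 0.001], [0.546, -0.838, 0.001], [0.002, -0.0, -1.0]]
wrist_force: [0.2, -0.3, 0.2]
width: 0.0415
finger_force: 0.0
t 12.9833 pos [0.5067 0.3081 0.0976] w 0.041499711166396655 ff 0.0 F [ 0.1746 -0.3056  0.2037]
shift [-0.0535 -0.0001  0.0175] turn [-0.0001 -0.0016 -0.0006]
```

View pics/ov_c.png

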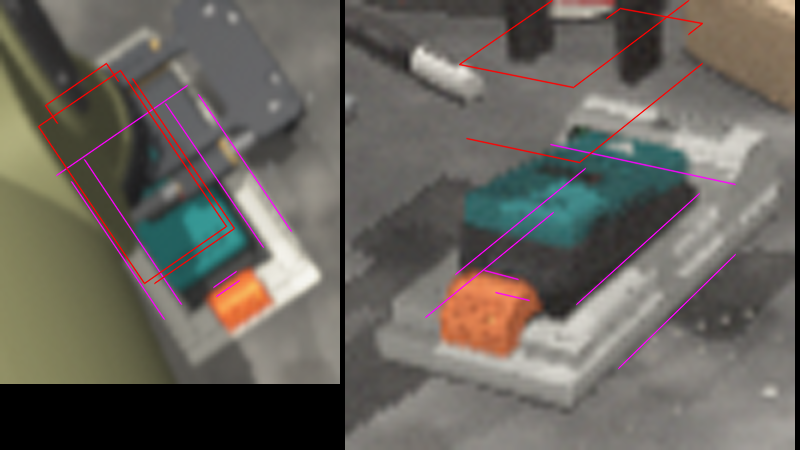

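```bash
python3 -m creep '{"steps":[[[0,-0.013,0,0,0,0,0],[0,-0.014,0,0,0,0,0],[0,-0.014,0,0,0,0,0],[0,-0.0125,0,0,0,0,0],[0,0,0,0.01,0,0,0],[0,0,0,0.01,0,0,0],[0,0,0,0.008,0,0,0],[0,0,0,0,0,0,0],[0,0,0,0,0,0,0]]]}'
for i in 1; do python3 -m creep '{"steps":[[[0,0,0,0.002,0,0,0],[0,0,0,0.002,0,0,0],[0,0,0,0.002,0,0,0],[0,0,0,0,0,0,0]]]}';python3 -m creep '{"steps":[[[0,0,0,0.002,0,0,0],[0,0,0,0.002,0,0,0],[0,0,0,0,0,0,0]]]}';  done | grep -E "pos|force"
python3 -c "
from look import *
rel(goal(*CHP,(-40,0,46),0))"
```

```text
time: 13.83
tool_pos: [0.4612, 0.2783, 0.0684]
eef_rot: [[0.838, 0.545, 0.0], [0.545, -0.838, -0.0], [0.0, 0.0, -1.0]]
wrist_force: [0.5, -0.0, 0.4]
width: 0.0006
finger_force: 0.0
tool_pos: [0.4612, 0.2785, 0.0633]
wrist_force: [0.1, -0.7, 0.0]
finger_force: 0.0
tool_pos: [0.461, 0.2784, 0.0597]
wrist_force: [-1.0, -0.9, 3.4]
finger_force: 1.6
t 14.4167 pos [0.461  0.2784 0.0597] w 0.00015190359521591307 ff 1.5845421275935223 F [-1.0472 -0.8588  3.3653]
shift [ 0.0009 -0.      0.0137] turn [-0.0008 -0.0016 -0.0007]
```

Contact is at z ≈ 0.060, as expected. I'll press on in small steps.

```bash
(python3 -m creep '{"steps":[[[0,0,0,0.0015,0,0,0],[0,0,0,0.0015,0,0,0],[0,0,0,0,0,0,0]]]}';python3 -m creep '{"steps":[[[0,0,0,0.0015,0,0,0],[0,0,0,0.0015,0,0,0],[0,0,0,0,0,0,0]]]}'; python3 -m creep '{"steps":[[[0,0,0,0.0015,0,0,0],[0,0,0,0.0015,0,0,0],[0,0,0,0,0,0,0]]]}') | grep -E "pos|force: \["
```

```text
tool_pos: [0.4604, 0.2781, 0.0566]
wrist_force: [-2.8, -0.9, 5.0]
tool_pos: [0.4613, 0.2786, 0.0533]
wrist_force: [-0.1, 0.4, -0.2]
tool_pos: [0.4612, 0.2785, 0.0502]
wrist_force: [0.7, -0.5, 0.7]
```

```bash
(python3 -m creep '{"steps":[[[0,0,0,0.001,0,0,0],[0,0,0,0.001,0,0,0],[0,0,0,0,0,0,0]]]}';python3 -m creep '{"steps":[[[0,0,0,0.001,0,0,0],[0,0,0,0.001,0,0,0],[0,0,0,0,0,0,0]]]}'; python3 -m creep '{"steps":[[[0,0,0,0.001,0,0,0],[0,0,0,0.001,0,0,0],[0,0,0,0,0,0,0],[0,0,0,0,0,0,0]]]}') | grep -E "pos|force: \["; python3 -c "
from look import *
look('d')"
```

```text
tool_pos: [0.4612, 0.2785, 0.0484]
wrist_force: [0.8, -0.1, 0.4]
tool_pos: [0.4615, 0.2786, 0.0466]
wrist_force: [0.7, -0.7, -0.3]
tool_pos: [0.4615, 0.2787, 0.0464]
wrist_force: [-3.6, -2.5, 12.6]
```

View pics/ov_d.png

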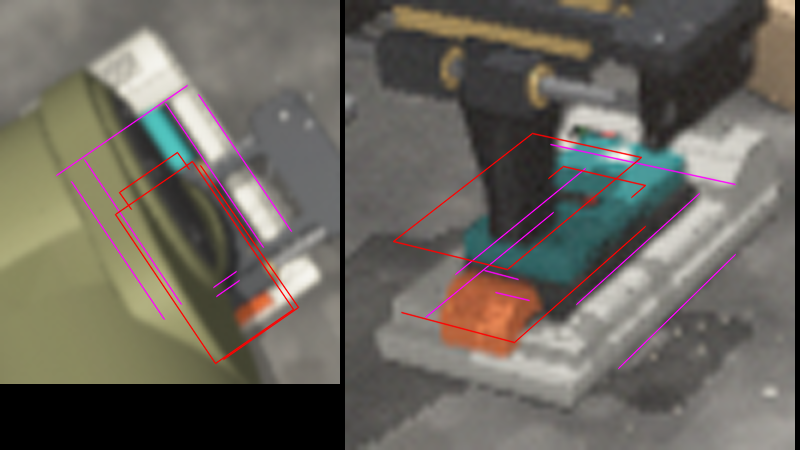

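At 46 mm the contact is hard (12.6 N), which is the pack-home height, and the picture shows the pack down between the rails. I'll press briefly once more, back off and check.

```bash
(python3 -m creep '{"steps":[[[0,0,0,0.001,0,0,0],[0,0,0,0,0,0,0],[0,0,0,0,0,0,0]]]}';python3 -m creep '{"steps":[[[0,0,0,-0.005,0,0,0],[0,0,0,-0.02,0,0,0],[0,0,0,-0.03,0,0,0],[0,0,0,-0.03,0,0,0],[0,-0.02,0,-0.03,0,0,0],[0,-0.03,0,-0.03,0,0,0],[0,0,0.03,-0.01,0,0,0],[0,0,0.035,0,0,0,0],[0,0,0.035,0,0,0,0],[0,0,0.035,0,0,0,0],[0,0,0.035,0,0,0,0],[0,0,0.035,0,0,0,0],[0,0,0.03,0,0,0,0],[0,0,0,0,0,0,0],[0,0,0,0,0,0,0]]]}') | grep -E "time|pos|force: \["
python3 - <<'E'
from look import *
im={n:viewer.snapshot(n)[:,:,::-1] for n in C}
for n in im: cv2.imwrite(f"pics/{n}_e.png",im[n])
d=lambda n,b,k:crop(n,im[n],b,k,[])
o=cv2.cvtColor(cv2.imread("pics/scene0.png"),cv2.COLOR_BGR2GRAY)
cv2.imwrite("pics/ov_e.png",stack(d("top",(213,122,140,146),3),d("scene",(240,152,75,75),5)))
E
```

```text
time: 16.35
tool_pos: [0.4615, 0.2787, 0.0463]
wrist_force: [-6.7, -4.5, 19.5]
time: 17.6
tool_pos: [0.5484, 0.052, 0.1976]
wrist_force: [0.3, 1.0, 0.9]
```

View pics/ov_e.png

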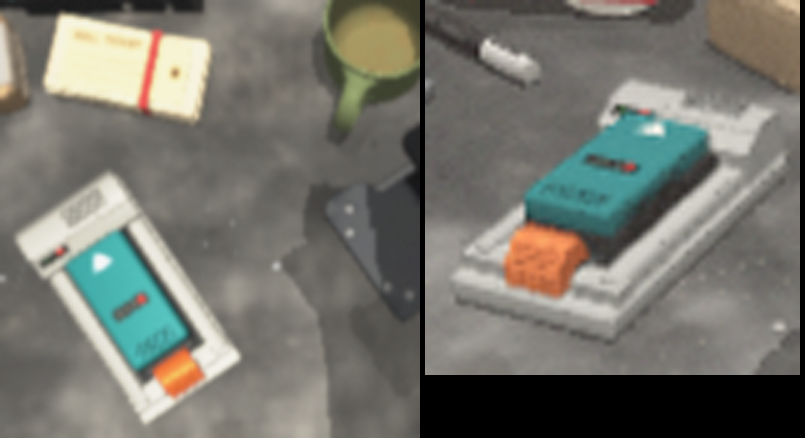

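The pack lies flat in the bay with its nose under the lip and the catch against its tail. Before handing in, I'll compare the catch's back edge and the background objects with the first picture.

```bash
python3 - <<'E'
from look import *
for n,k in(("top","0"),("top","_e"),("scene","0"),("scene","_e")):
    im=cv2.imread(f"pics/{n}{k}.png"); h=cv2.cvtColor(im,cv2.COLOR_BGR2HSV)
    u0,v0,w,hh=(255,225,45,40) if n=="top" else (245,190,45,30)
    h=h[v0:v0+hh,u0:u0+w]; m=(h[...,0]<20)&(h[...,1]>140)&(h[...,2]>120); v,u=np.nonzero(m)
    q=ray(n,np.c_[u+u0,v+v0],.034); r=R.from_euler("z",-CHP[2],degrees=True).apply(q-[CHP[0],CHP[1],0])*1000
    print(n,k,len(u),"x pct",np.percentile(r[:,0],[2,10,50,90,98]))
a,b=cv2.imread("pics/top0.png",0),cv2.imread("pics/top_e.png",0)
for nm,(x,y,w,h) in dict(mug=(318,108,42,60),tags=(225,122,60,42),carton=(165,122,58,42),tape=(390,125,40,38)).items():
    print(nm,cv2.absdiff(a,b)[y:y+h,x:x+w].mean(), cv2.phaseCorrelate(a[y:y+h,x:x+w].astype(np.float32),b[y:y+h,x:x+w].astype(np.float32)))
E
```

```text
top 0 137 x pct [-77.8669 -75.823  -65.328  -55.0758 -53.2239]
top _e 145 x pct [-78.0718 -75.8544 -65.4808 -55.2475 -53.2689]
scene 0 158 x pct [-103.5106  -99.593   -80.6431  -62.694   -58.7034]
scene _e 161 x pct [-103.4986  -99.5393  -80.1582  -61.7133  -57.7378]
mug 5.638888888888889 ((0.42034292415785757, -0.12289138529878585), 0.9197329083195439)
tags 3.1634920634920634 ((-0.05334358020631669, 0.5119251631786135), 0.995769998938949)
carton 4.075123152709359 ((-0.049479950251505755, 0.4871486464991577), 0.9992065701661287)
tape 67.02302631578948 ((8.22151214005426, 6.7786702380168755), 0.03291068762540817)
```

```bash
python3 -c "
from bench import job
print(job.sign_off())"
```

```text
the job is handed in; nothing more can be done
None
```

The pack is on charge and handed in at about 18 s of the 51 s: it lies flat in the bay with its tongue under the lip, the catch is back at its rest position over the ledge, and the gripper is clear; the mug, tag stack and carton look unmoved, while the arm hid the tape measure in the last picture, so I couldn't check it.

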